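# Fetch the burnisher from the revolving tool carousel

## Task

Turn the tool carousel (it has a bar grip on top) until the pocket with the turned wooden burnisher stands at the fixed pointer of the stand, on the robot's side. Then draw the burnisher out of its leaning pocket and set it down gently, not dropped, upright on its foot on the steel bench block next to the carousel (the nearer of the two on the bench), fully on the block's top. Leave the glue bottle, the file and the strop bar in their pockets, and the block where it is.

Things in the scene. Friction and masses are not known exactly. Their poses are not given: they have to be found in the camera images.
- carousel: Revolving part of the tool carousel: plywood disc (radius 118, top 26 mm above the bench) with four open wooden pockets leaning outward 20 degrees, steel post in the middle. Origin on the turning axis at bench level, z up. Turns either way, friction about 0.15 N m, stays where left. Burnisher on its -x side, file +x, glue bottle +y, strop bar -y.
- burnisher_pocket (a point): Centre of the floor of the burnisher's pocket, 65 mm from the turning axis, 48 mm above the bench. The pocket is square, 63 mm wide inside, 70 mm deep along its axis, which leans outward (carousel -x) by 20 degrees from vertical, walls 4 mm. Axes as the carousel's.
- knob (a point): Centre of the wooden bar grip on the post, on the turning axis, 211 mm above the bench: 64 mm long along the carousel's x, 16 mm thick along its y, 40 mm tall (191 to 231 mm above the bench); a collar of radius 24 lies right below it. The leaning things come no nearer than 90 mm to the axis at this height and rise to 255 mm.
- pocket_mark (a point): Point near the rim of the plywood disc, 115 mm from the axis, straight out from the burnisher's pocket.
- carousel_stand: Fixed steel foot of the carousel, radius 100, 12 mm high, origin on the turning axis at bench level; its -x axis points along the pointer, roughly to the robot.
- pointer (a point): Point on the stand's fixed steel pointer tongue, 115 mm out from the turning axis, right under the place where the pocket mark must come (tongue 22 mm wide, reaching 165 mm from the axis, with a nib 28 mm high at its end).
- burnisher: Turned dark wooden burnisher in the carousel, 198 mm long, 0.17 to 0.34 kg: bulging foot (flat base 52 mm across, 61 at its widest 25 mm up, ends 99 mm up), waist 26 mm across (99 to 153), round head up to 54 mm across (153 to 198, widest near 175). Origin at the centre of its base, z along its axis to the head. It stands loosely, leaning outward about 27 degrees; a weak grip lets it swing.
- glue_bottle: Bottle with a pointed nozzle, 38 x 38 x 123 mm, in its pocket on the carousel; origin at the centre of its underside. Stays in its pocket.
- file: Flat file, 218 mm long, standing on its 26 mm thick wooden handle in its pocket, blade up; origin at the middle of its length. Stays in its pocket.
- strop_bar: Flat wooden strop bar, 40 x 215 x 20 mm, standing on end in its pocket; origin at the middle of its length on one broad face. Stays in its pocket.
- steel_block: Loose steel bench block, 110 (x) x 134 (y) x 58 mm, 0.95 kg, lying on the bench; origin at the centre of its underside, flat top 58 mm above it.
Mind the look-alikes: they are no part of the job. Of the things that look like the steel_block, the largest one is meant.

How it is judged:
On the way, in this order (a step that is already met when the one before it is completed fails the run):
1. the burnisher's pocket stands at the pointer (its mark within 26 mm of it) with the burnisher in it, and the carousel is at rest (horizontal distance between pocket_mark and pointer below 0.026 m and angular speed of carousel below 0.05 rad/s and distance between burnisher and carousel below 0.11 m), for 0.3 s.
2. the burnisher is out of its pocket, held by the fingers (distance between burnisher and carousel above 0.16 m and contact force between the fingers and burnisher above 0.5 N), for 0.1 s.
3. the burnisher, still held by the fingers, is set on the block (x of burnisher in the frame of steel_block between -0.028 and 0.028 m and y of burnisher in the frame of steel_block between -0.04 and 0.04 m and contact force between burnisher and steel_block above 0.3 N and contact force between the fingers and burnisher above 0.3 N), for 0.05 s.
At the end, for the whole second after the job is handed in: The burnisher stands upright (within 5 degrees) and still on top of the steel block, its foot centre within 28 mm (block x) and 40 mm (block y) of the middle; the block is within 30 mm of its start; glue bottle, file and strop bar are still in their pockets (x of burnisher in the frame of steel_block between -0.028 and 0.028 m and y of burnisher in the frame of steel_block between -0.04 and 0.04 m and angle between burnisher's own z axis and vertical below 0.09 rad and z of burnisher in the frame of steel_block between 0.053 and 0.063 m and linear speed of burnisher below 0.02 m/s and distance of steel_block from where it was at the start of the episode below 0.03 m and distance between glue_bottle and carousel below 0.105 m and distance between each of file, strop_bar and carousel below 0.21 m); the robot touches nothing.
It fails at once if the burnisher strikes or presses the block harder than 35 N (contact force between burnisher and steel_block above 35 N).
It fails at once if the glue bottle, the file or the strop bar leaves its pocket (not (distance between glue_bottle and carousel below 0.105 m and distance between each of file, strop_bar and carousel below 0.21 m)).
It fails at once if the steel block is shoved more than 30 mm (distance of steel_block from where it was at the start of the episode above 0.03 m).
It also fails if it takes over 72 s, if anything falls off the work surface, if the arm or the gripper's body presses on something with over 40 N, if the wrist force passes 120 N, or if a joint passes its speed limit or range.

## Robot

A 7-joint arm with a two-finger parallel gripper is mounted at the origin on a cart in front of the work surface, level with it; the furniture and walls round the work are solid. World frame = base frame: x ahead of the robot, y to its left, z up, the work surface at z = 0. Lengths are in m, angles in rad, forces in N, time in s.
With the tool pointing down it reaches from about 0.375 to 0.925 m from the base axis. Payload 3.1 kg.
Tool frame: the origin (TCP) lies at the very end of the fingers, on their centre line; the grasp point (between the pads) lies 19 mm behind it; z points along the fingers, y is the line along which they close (so a half turn about z gives the same grasp; the last joint's range is limited). The gripper opens to 85 mm and grips with 20 to 120 N. Pads are 22 mm wide; open, the fingers measure 114 mm over their backs; the gripper's body (76 mm by 85 mm) begins 54 mm behind the grasp point. The pads swing forward as they close: fully open they stand 13 mm farther back than shut.
Start: joints at [1.005, 0.383, 0.044, 1.598, -0.018, 1.161, -0.05], TCP at [0.293, -0.58, 0.231] pointing down, gripper open.
Joint ranges: [-2.61, 2.61], [-0.41, 2.15], [-1.48, 1.57], [0, 2.5], [-1.57, 4.71], [0.05, 1.97], [-2.85, 2.85]. Speed limits (rad/s): [2.79, 2.79, 3.14, 3.14, 3.14, 3.14, 3.14].

## Interface

Orientations are given as a rotation vector (axis times angle).
In Python, from plant import r gives the robot as it stands.
- The arm moves only by the shell command python3 -m handwheel 'ROWS'. ROWS is JSON, a list of rows, each an object of numbers: "claw": the opening, from 0 (shut) to 1 (fully open); "dx", "dy", "dz": the shift along the world's x, y, z in cm; "rx", "ry", "rz": the turn, a rotation vector about the world's x, y, z in degrees. In form: [{"claw": .., "dx": .., "dy": .., "dz": .., "rx": .., "ry": .., "rz": ..}, ...]. A call has 1 to 20 rows; each row is the pose to reach, as a shift and turn from the pose commanded when the call began; what a row does not reach only later rows make up. A row lasts 1/8 s, in which the tool goes at most 62.5 mm and 10.7 degrees, less where a joint would pass 70% of its speed; a pose out of reach is approached as far as the arm can. A call with a gripper value outside its range is refused whole. The fingers move at their own pace and stop on an object; the grip force is fixed at half the most. Time passes only in rows, so rows that repeat a pose let the fingers close. It gives the time, the measured TCP pose, the force, the opening and the grip force at its end, in the units of the state.
- r.sense(): the state, without advancing time (a new reading comes with each control period).
- r.snapshot(name): name is "scene" or "top" or "wrist"; returns a dict with "color" (400x640x3 uint8, red, green, blue), "fovy" (degrees; the focal length in pixels is half the picture's height over the tangent of half this angle, whatever the lens; pixels are square), "cx", "cy" (the principal point, pixels), "k1" (the pictures are not rectified: a ray, as slopes to the right and down, at radius r is drawn at 1 + k1 r^2 times it, then the intrinsics apply), "eye" and "orientation" of the camera in the world; the wrist camera has in their place "mount" (4x4, takes a point from camera to tool coordinates, whose origin is the TCP and whose axes are the flange's). Camera axes: x right, y up, looking along -z (the intrinsics and any distortion apply to the point x, -y, -z); pixel columns grow to the right and rows downward; lengths in m; the calibration is good to about 2 mm. A picture is of the moment at which its call begins: read the wrist's pose just before it. There is no depth.
- r.job_done(): hands the job in; it is judged then, once.
The state is a dict: "time": time; "q": joint angles; "joint_velocities": joint speeds; "tau": joint torques, N m; "tool_pos": TCP position; "eef_rot": TCP orientation; "contact_force": force on the tool from outside, world axes, zero at the start; "ft_torque": the same for the moment, N m; "opening": finger opening in m; "gripper_force": force on a finger pad.
Only numpy, scipy, OpenCV 4.12 (cv2) and the standard library are available. Lean on these libraries where they do the work, as an engineer would, in place of code of your own. Each camera call takes 0.05 s, during which the arm holds its last target. There are 200 camera calls.

## Working session

There is one attempt and no reset: what is moved stays moved. The work goes in short steps, Python scripts to look and compute and a shell command to move; the robot and the scene stay as the last step left them, time stands still between calls to the robot, and variables do not carry over. Pictures are saved under pics/ and viewed, at most 10 in all, crops included, and the job is handed in when it is done.

```bash
ls; mkdir -p pics
cat > h.py <<'E'
import numpy as np, cv2
from scipy.spatial.transform import Rotation as R
from plant import r
def K(s):
    f=200/np.tan(np.radians(s["fovy"])/2); return np.array([[f,0,s["cx"]],[0,f,s["cy"]],[0,0,1.]])
def pose(s,st=None):
    if "mount" in s:
        T=np.eye(4);T[:3,:3]=R.from_rotvec(st["eef_rot"]).as_matrix();T[:3,3]=st["tool_pos"];return T@np.array(s["mount"])
    T=np.eye(4);o=np.array(s["orientation"],float)
    T[:3,:3]=o if o.shape==(3,3) else R.from_rotvec(o).as_matrix() if o.size==3 else R.from_quat(o).as_matrix()
    T[:3,3]=s["eye"];return T
def ray(s,uv,st=None):
    T=pose(s,st);p=cv2.undistortPoints(np.array([[uv]],float),K(s),np.array([s["k1"],0,0,0.]))[0,0]
    return T[:3,3],T[:3,:3]@np.array([p[0],-p[1],-1])
def onz(s,uv,z,st=None):
    o,d=ray(s,uv,st);return o+d*(z-o[2])/d[2]
def proj(s,P,st=None):
    T=pose(s,st);c=T[:3,:3].T@(np.array(P)-T[:3,3]);x=np.array([c[0],-c[1]])/-c[2]
    x=x*(1+s["k1"]*(x@x));k=K(s);return k[0,0]*x+[s["cx"],s["cy"]]
E
python3 - <<'E'
from h import *
import pickle
print(r.sense())
for n in("scene","top","wrist"):
    s=r.snapshot(n); cv2.imwrite(f"pics/{n}0.png",s["color"][:,:,::-1]); pickle.dump(s,open(n+"0.pkl","wb"))
    print(n,{k:v for k,v in s.items() if k!="color"})
E
```

```text
pics
{'time': 0.0, 'q': array([ 1.00521207,  0.38381022,  0.04383748,  1.59959706, -0.01793713,
        1.16117012, -0.04990111]), 'joint_velocities': array([ 0.00041629, -0.00179289, -0.00038859, -0.00075122, -0.00138317,
        0.00029039, -0.0007055 ]), 'tau': array([ 7.85732345e-05, -4.33463717e+01,  1.02477696e+00, -2.49515551e+01,
        1.05892477e-02,  1.13566066e-02, -1.50489328e-06]), 'tool_pos': array([ 0.29266848, -0.57932712,  0.2298925 ]), 'eef_rot': array([-3.05360310e+00, -7.27626083e-01,  1.10351529e-03]), 'contact_force': array([-0.42351346, -0.35835983, -0.12611758]), 'ft_torque': array([ 0.00778379, -0.04926571, -0.02731531]), 'gripper_force': 0.0, 'opening': 0.08539705204246333}
scene {'fovy': 43.573100678158276, 'cx': 314.87794681758197, 'cy': 192.32467649475439, 'k1': 0.037027619604632585, 'eye': array([-0.24523408,  0.92865314,  1.3719222 ]), 'orientation': array([ 0.36122479, -1.06102871, -2.32109867])}
top {'fovy': 51.25155208558948, 'cx': 319.2693182358071, 'cy': 196.18399022120587, 'k1': -0.08685273826419099, 'eye': array([ 0.47748959, -0.20838441,  1.57049941]), 'orientation': array([ 0.06930296, -0.08358513, -1.58533406])}
wrist {'fovy': 64.04119878369234, 'cx': 317.3435778943464, 'cy': 202.7440553544185, 'k1': -0.03856802158351403, 'mount': array([[-2.73525940e-04,  9.62053182e-01,  2.72861872e-01,
         6.93736731e-02],
       [ 9.99999961e-01,  2.48134347e-04,  1.27564511e-04,
         1.71161338e-03],
       [ 5.50174412e-05,  2.72861896e-01, -9.62053212e-01,
        -1.42502107e-01],
       [ 0.00000000e+00,  0.00000000e+00,  0.00000000e+00,
         1.00000000e+00]])}
```

View pics/top0.png

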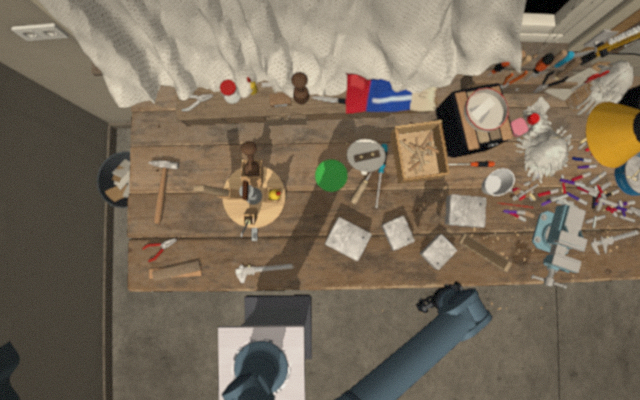

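View pics/scene0.png

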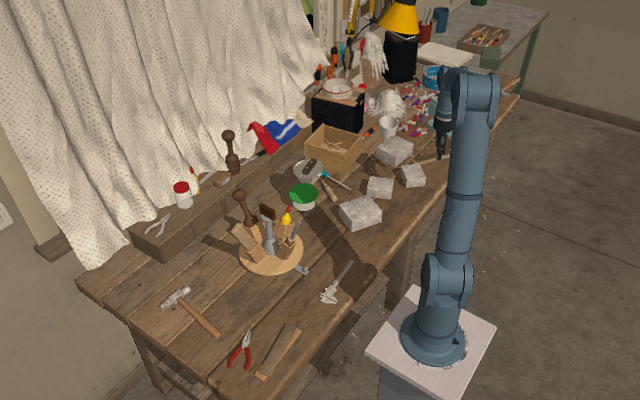

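The top view shows the carousel at about (254,196), with the dark burnisher leaning away from the robot near (249,152). The pointer nib is at about (254,235). Possible burnishers are (249,152) in the carousel and a look-alike on the back shelf at (300,88). The block candidates are (348,240), (398,233), (439,252) and (467,211). The largest, next to the carousel, is (348,240). I'll check both choices in one close crop.

Run:
```python
from h import *
import pickle
s=pickle.load(open("top0.pkl","rb"));c=pickle.load(open("scene0.pkl","rb"))
a=cv2.resize(s["color"][130:285,190:390],None,fx=3.8,fy=3.8,interpolation=cv2.INTER_CUBIC)[:,:,::-1]
cv2.imwrite("pics/topcrop.png",a)
b=cv2.resize(c["color"][170:300,210:400],None,fx=4.2,fy=4.2,interpolation=cv2.INTER_CUBIC)[:,:,::-1]
cv2.imwrite("pics/scenecrop.png",b)
for uv in[(254,196),(254,235),(249,150)]:print(uv,onz(s,uv,0.026))
# bright grey blocks on top view
hsv=cv2.cvtColor(s["color"],cv2.COLOR_RGB2HSV)
m=((hsv[...,1]<45)&(hsv[...,2]>130)).astype(np.uint8);m[:180]=0;m[290:]=0;m[:,:300]=0
for k in cv2.findContours(m,0,2)[0]:
    if cv2.contourArea(k)>300:
        P=np.array([onz(s,u,0.058)[:2] for u in k[:,0].astype(float)],np.float32);print(cv2.minAreaRect(k)[0],cv2.minAreaRect(P))
```

```text
(254, 196) [0.63232092 0.01947223 0.026     ]
(254, 235) [0.48754128 0.01981664 0.026     ]
(249, 150) [0.80692487 0.03845618 0.026     ]
(439.0000305175781, 252.0) ((0.41398635506629944, -0.6557537913322449), (0.08236124366521835, 0.10559289902448654), 42.77976989746094)
(347.9000244140625, 238.7000274658203) ((0.46886104345321655, -0.3243384063243866), (0.13725191354751587, 0.11152245849370956), 62.34001159667969)
(398.0344543457031, 232.57872009277344) ((0.4875940680503845, -0.5073510408401489), (0.10274700075387955, 0.08890771120786667), 22.247262954711914)
(467.0888366699219, 210.75634765625) ((0.562296986579895, -0.7667840123176575), (0.13412143290042877, 0.1106467992067337), 84.01378631591797)
(567.2310791015625, 241.0724334716797) ((0.4423116445541382, -1.1520490646362305), (0.15027815103530884, 0.35223281383514404), 82.99761199951172)
```

View pics/topcrop.png

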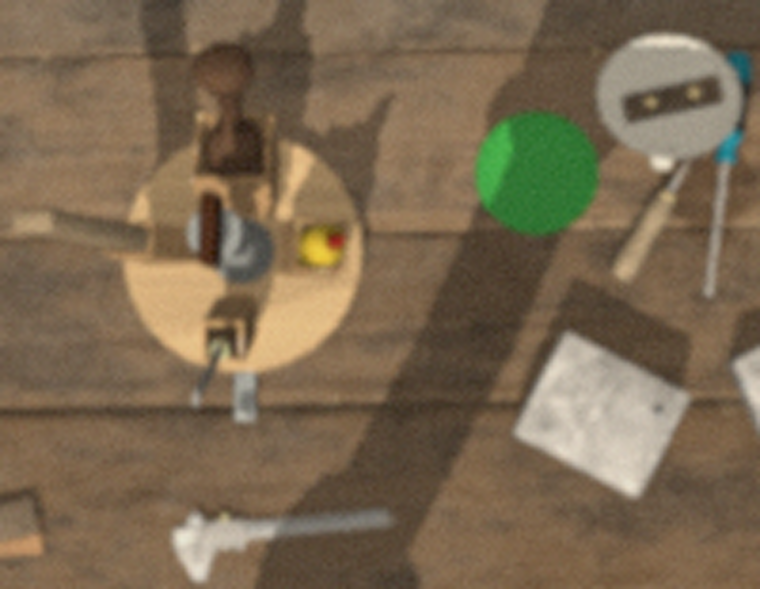

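View pics/scenecrop.png

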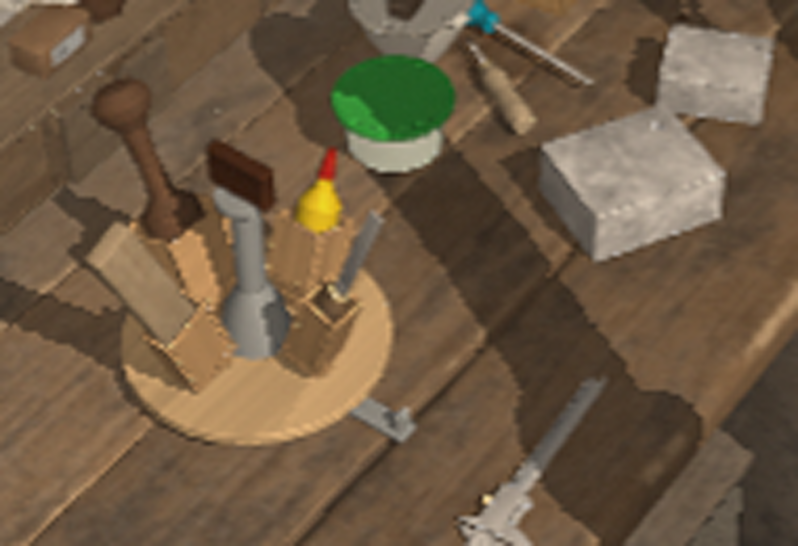

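The crop confirms the choice: the dark turned burnisher leans in the far pocket, the bar grip runs roughly along world x, and the pointer is at the robot's side. The block at (348,240) measures 137x111 mm, which fits.

```bash
python3 - <<'E'
from h import *
import pickle
s=pickle.load(open("top0.pkl","rb"));c=pickle.load(open("scene0.pkl","rb"))
print("bar top",onz(s,(245.5,190),.231),onz(c,(267.4,211.2),.211))
f=lambda x,y:(190+x/3.8,130+y/3.8)
print("bar ends",onz(s,f(209,192),.231),onz(s,f(211,264),.231))
print("disc c",onz(s,f(242,253.5),.026)); print("tongue",onz(s,f(246,376),.012),onz(s,f(245,422),.012))
print("head",onz(s,f(223,72),.2))
print("block cor",[onz(s,f(*p),.058)[:2].round(3) for p in[(568,332),(690,398),(637,498),(515,434)]])
print(R.from_rotvec(r.sense()["eef_rot"]).as_matrix().round(3))
E
python3 -m handwheel '[{"claw":1,"dz":8},{"claw":1,"dx":3,"dy":10,"dz":17},{"claw":1,"dx":34,"dy":60,"dz":17},{"claw":1,"dx":34,"dy":60,"dz":17},{"claw":1,"dx":34,"dy":60,"dz":17},{"claw":1,"dx":34,"dy":60,"dz":17},{"claw":1,"dx":34,"dy":60,"dz":17},{"claw":1,"dx":34,"dy":60,"dz":17},{"claw":1,"dx":34,"dy":60,"dz":17},{"claw":1,"dx":34,"dy":60,"dz":17},{"claw":1,"dx":34,"dy":60,"dz":17},{"claw":1,"dx":34,"dy":60,"dz":17},{"claw":1,"dx":34,"dy":60,"dz":17},{"claw":1,"dx":34,"dy":60,"dz":17},{"claw":1,"dx":34,"dy":60,"dz":17},{"claw":1,"dx":34,"dy":60,"dz":17}]'
python3 -c "
from h import *
s=r.sense();print(s['q'].round(3));print(R.from_rotvec(s['eef_rot']).as_matrix().round(3))"
```

```text
bar top [0.63171427 0.01681184 0.231     ] [0.63676936 0.01636372 0.211     ]
bar ends [0.66267382 0.01849262 0.231     ] [0.60092304 0.01669625 0.231     ]
disc c [0.62967981 0.02065486 0.026     ]
tongue [0.51011936 0.01904903 0.012     ] [0.46513031 0.02020335 0.012     ]
head [0.77341752 0.01172036 0.2       ]
block cor [array([ 0.546, -0.295]), array([ 0.481, -0.411]), array([ 0.388, -0.358]), array([ 0.45 , -0.243])]
[[ 0.893  0.451 -0.001]
 [ 0.451 -0.893  0.002]
 [-0.    -0.002 -1.   ]]
[ 1.005  0.384  0.044  1.599 -0.018  1.161 -0.05 ]
[[ 0.893  0.451 -0.001]
 [ 0.451 -0.893  0.002]
 [-0.    -0.002 -1.   ]]invalid input at $[0]: expected keys claw, dx, dy, dz, rx, ry, rz
```

```bash
python3 -m handwheel '[{"claw":1,"dx":0,"dy":0,"dz":8,"rx":0,"ry":0,"rz":0},{"claw":1,"dx":3,"dy":6,"dz":14,"rx":0,"ry":0,"rz":0},{"claw":1,"dx":6,"dy":11,"dz":17,"rx":0,"ry":0,"rz":-8},{"claw":1,"dx":9,"dy":16,"dz":17,"rx":0,"ry":0,"rz":-16},{"claw":1,"dx":12,"dy":21,"dz":17,"rx":0,"ry":0,"rz":-25},{"claw":1,"dx":15,"dy":26,"dz":17,"rx":0,"ry":0,"rz":-25},{"claw":1,"dx":18,"dy":31,"dz":17,"rx":0,"ry":0,"rz":-25},{"claw":1,"dx":21,"dy":36,"dz":17,"rx":0,"ry":0,"rz":-25},{"claw":1,"dx":23,"dy":41,"dz":17,"rx":0,"ry":0,"rz":-25},{"claw":1,"dx":25,"dy":46,"dz":17,"rx":0,"ry":0,"rz":-25},{"claw":1,"dx":26,"dy":51,"dz":17,"rx":0,"ry":0,"rz":-25},{"claw":1,"dx":27,"dy":56,"dz":17,"rx":0,"ry":0,"rz":-25},{"claw":1,"dx":27,"dy":60,"dz":17,"rx":0,"ry":0,"rz":-25},{"claw":1,"dx":27,"dy":60,"dz":17,"rx":0,"ry":0,"rz":-25},{"claw":1,"dx":27,"dy":60,"dz":17,"rx":0,"ry":0,"rz":-25}]'
python3 - <<'E'
from h import *
import pickle
st=r.sense();s=r.snapshot("wrist");pickle.dump((s,st),open("w1.pkl","wb"))
print(st['q'].round(3));print(R.from_rotvec(st['eef_rot']).as_matrix().round(3))
cv2.imwrite("pics/w1.png",s["color"][:,:,::-1]); print(proj(s,[.631,.0185,.231],st),proj(s,[.631,.0185,.026],st))
E
```

```text
time: 2.02
tool_pos: [0.563, 0.0186, 0.4008]
eef_rot: [3.14, 0.048, -0.001]
contact_force: [0.1, -1.0, 0.3]
opening: 0.0853
gripper_force: 0.0
[ 0.241  0.144 -0.39   1.559  0.056  1.45  -1.692]
[[ 1.     0.031 -0.001]
 [ 0.031 -1.    -0.001]
 [-0.001  0.001 -1.   ]]
[317.94171803 114.47103323] [317.54527444 113.5176288 ]
```

View pics/w1.png

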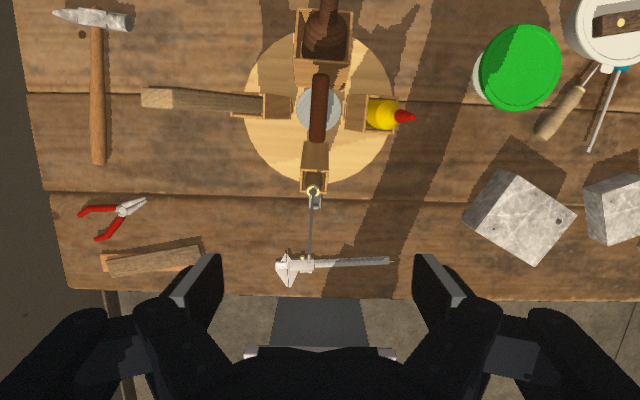

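The wrist view shows the bar grip running from (320,75) to (318,142), the disc centred near (319,108), and the burnisher pocket at (323,38). Next I'll turn these into a position and angle.

Run:
```python
from h import *
import pickle
s,st=pickle.load(open("w1.pkl","rb"))
hsv=cv2.cvtColor(s["color"],cv2.COLOR_RGB2HSV).astype(int)
m=((hsv[...,2]<125)&(hsv[...,1]>110)&((hsv[...,0]<9)|(hsv[...,0]>172))).astype(np.uint8)
m[:66]=0;m[155:]=0;m[:,:300]=0;m[:,340:]=0
k=max(cv2.findContours(m,0,2)[0],key=cv2.contourArea)
print(cv2.minAreaRect(k))
P=np.array([onz(s,u,.231,st)[:2] for u in k[:,0].astype(float)],np.float32);print(cv2.minAreaRect(P))
for z,u in((.231,(320,75)),(.231,(318,142)),(.026,(319.5,107.5)),(.028,(314,200))):print(onz(s,u,z,st))
d=((hsv[...,2]>150)&(hsv[...,1]>70)&(hsv[...,0]<25)).astype(np.uint8)
d[:25]=0;d[190:]=0;d[:,:240]=0;d[:,400:]=0
h=cv2.convexHull(np.vstack([c for c in cv2.findContours(d,0,2)[0] if cv2.contourArea(c)>60]))[:,0].astype(float)
e=[p for p in h if 60<np.hypot(p[0]-319.5,p[1]-107.5)<82]
Q=np.array([onz(s,u,.026,st)[:2] for u in e]);A=np.c_[2*Q,np.ones(len(Q))];x=np.linalg.lstsq(A,(Q**2).sum(1),rcond=None)[0];print(len(Q),x[:2],np.sqrt(x[2]+x[:2]@x[:2]))
```

```text
((325.0, 115.0), (0.0, 0.0), 0.0)
((0.6307201385498047, 0.011822737753391266), (0.0, 0.0), 0.0)
[0.66617292 0.01769714 0.231     ]
[0.60529643 0.01765041 0.231     ]
[0.64015812 0.01573816 0.026     ]
[0.49128722 0.0201622  0.028     ]
17 [0.63298252 0.01772526] 0.1198745952160908
```

```bash
python3 -m handwheel '[{"claw":1,"dx":4,"dy":0,"dz":-2,"rx":0,"ry":0,"rz":0},{"claw":1,"dx":7.1,"dy":0,"dz":-6,"rx":0,"ry":0,"rz":0},{"claw":1,"dx":7.1,"dy":0,"dz":-10,"rx":0,"ry":0,"rz":0},{"claw":1,"dx":7.1,"dy":0,"dz":-14,"rx":0,"ry":0,"rz":0},{"claw":1,"dx":7.1,"dy":0,"dz":-17,"rx":0,"ry":0,"rz":0},{"claw":1,"dx":7.1,"dy":0,"dz":-19,"rx":0,"ry":0,"rz":0},{"claw":1,"dx":7.1,"dy":0,"dz":-20.2,"rx":0,"ry":0,"rz":0},{"claw":1,"dx":7.1,"dy":0,"dz":-20.2,"rx":0,"ry":0,"rz":0},{"claw":0.15,"dx":7.1,"dy":0,"dz":-20.2,"rx":0,"ry":0,"rz":0},{"claw":0,"dx":7.1,"dy":0,"dz":-20.2,"rx":0,"ry":0,"rz":0},{"claw":0,"dx":7.1,"dy":0,"dz":-20.2,"rx":0,"ry":0,"rz":0},{"claw":0,"dx":7.1,"dy":0,"dz":-20.2,"rx":0,"ry":0,"rz":0},{"claw":0,"dx":7.1,"dy":0,"dz":-20.2,"rx":0,"ry":0,"rz":0},{"claw":0,"dx":7.1,"dy":0,"dz":-20.2,"rx":0,"ry":0,"rz":0},{"claw":0,"dx":7.1,"dy":0,"dz":-20.2,"rx":0,"ry":0,"rz":0},{"claw":0,"dx":7.1,"dy":0,"dz":-20.2,"rx":0,"ry":0,"rz":0}]'; python3 -c "
from h import *
print(r.sense()['q'].round(2))"
```

```text
time: 4.08
tool_pos: [0.6339, 0.0196, 0.2]
eef_rot: [3.141, 0.05, -0.001]
contact_force: [-4.4, -1.0, 5.6]
opening: 0.0151
gripper_force: 59.9
[ 0.2   0.41 -0.37  1.65  0.16  1.11 -1.76]
```

```bash
python3 -m handwheel '[{"claw":0,"dx":0,"dy":0,"dz":0,"rx":0,"ry":0,"rz":2},{"claw":0,"dx":0,"dy":0,"dz":0,"rx":0,"ry":0,"rz":6},{"claw":0,"dx":0,"dy":0,"dz":0,"rx":0,"ry":0,"rz":11},{"claw":0,"dx":0,"dy":0,"dz":0,"rx":0,"ry":0,"rz":17},{"claw":0,"dx":0,"dy":0,"dz":0,"rx":0,"ry":0,"rz":23},{"claw":0,"dx":0,"dy":0,"dz":0,"rx":0,"ry":0,"rz":29},{"claw":0,"dx":0,"dy":0,"dz":0,"rx":0,"ry":0,"rz":35},{"claw":0,"dx":0,"dy":0,"dz":0,"rx":0,"ry":0,"rz":41},{"claw":0,"dx":0,"dy":0,"dz":0,"rx":0,"ry":0,"rz":47},{"claw":0,"dx":0,"dy":0,"dz":0,"rx":0,"ry":0,"rz":53},{"claw":0,"dx":0,"dy":0,"dz":0,"rx":0,"ry":0,"rz":59},{"claw":0,"dx":0,"dy":0,"dz":0,"rx":0,"ry":0,"rz":65},{"claw":0,"dx":0,"dy":0,"dz":0,"rx":0,"ry":0,"rz":71},{"claw":0,"dx":0,"dy":0,"dz":0,"rx":0,"ry":0,"rz":77},{"claw":0,"dx":0,"dy":0,"dz":0,"rx":0,"ry":0,"rz":83},{"claw":0,"dx":0,"dy":0,"dz":0,"rx":0,"ry":0,"rz":87},{"claw":0,"dx":0,"dy":0,"dz":0,"rx":0,"ry":0,"rz":90},{"claw":0,"dx":0,"dy":0,"dz":0,"rx":0,"ry":0,"rz":90},{"claw":0,"dx":0,"dy":0,"dz":0,"rx":0,"ry":0,"rz":90}]'; python3 -c "
from h import *
s=r.sense();print(s['q'].round(2),s['ft_torque'])
c=r.snapshot('scene')
b=cv2.resize(c['color'][150:300,200:400],None,fx=3.5,fy=3.5,interpolation=cv2.INTER_CUBIC)[:,:,::-1]
cv2.imwrite('pics/s1.png',b)"
```

```text
time: 6.45
tool_pos: [0.6356, 0.0181, 0.2]
eef_rot: [2.186, 2.252, 0.001]
contact_force: [2.6, -3.8, 4.3]
opening: 0.0152
gripper_force: 59.7
[ 0.41  0.47 -0.66  1.64  0.31  1.14 -0.29] [-0.87661838 -0.28776162  0.08884962]
```

View pics/s1.png

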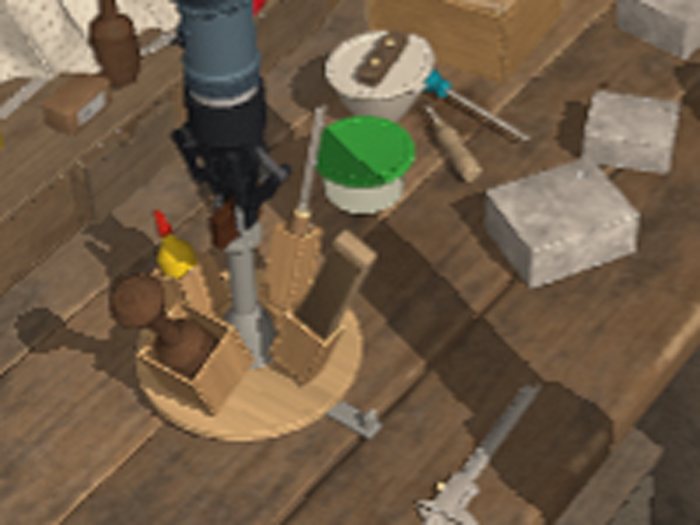

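The carousel has turned a quarter with everything still in its pockets, and the burnisher is on the left at crop (140,300). I'll turn the second quarter now.

```bash
python3 -m handwheel '[{"claw":0,"dx":0,"dy":0,"dz":0,"rx":0,"ry":0,"rz":2},{"claw":0,"dx":0,"dy":0,"dz":0,"rx":0,"ry":0,"rz":6},{"claw":0,"dx":0,"dy":0,"dz":0,"rx":0,"ry":0,"rz":11},{"claw":0,"dx":0,"dy":0,"dz":0,"rx":0,"ry":0,"rz":17},{"claw":0,"dx":0,"dy":0,"dz":0,"rx":0,"ry":0,"rz":23},{"claw":0,"dx":0,"dy":0,"dz":0,"rx":0,"ry":0,"rz":29},{"claw":0,"dx":0,"dy":0,"dz":0,"rx":0,"ry":0,"rz":35},{"claw":0,"dx":0,"dy":0,"dz":0,"rx":0,"ry":0,"rz":41},{"claw":0,"dx":0,"dy":0,"dz":0,"rx":0,"ry":0,"rz":47},{"claw":0,"dx":0,"dy":0,"dz":0,"rx":0,"ry":0,"rz":53},{"claw":0,"dx":0,"dy":0,"dz":0,"rx":0,"ry":0,"rz":59},{"claw":0,"dx":0,"dy":0,"dz":0,"rx":0,"ry":0,"rz":65},{"claw":0,"dx":0,"dy":0,"dz":0,"rx":0,"ry":0,"rz":71},{"claw":0,"dx":0,"dy":0,"dz":0,"rx":0,"ry":0,"rz":77},{"claw":0,"dx":0,"dy":0,"dz":0,"rx":0,"ry":0,"rz":83},{"claw":0,"dx":0,"dy":0,"dz":0,"rx":0,"ry":0,"rz":87},{"claw":0,"dx":0,"dy":0,"dz":0,"rx":0,"ry":0,"rz":90},{"claw":0,"dx":0,"dy":0,"dz":0,"rx":0,"ry":0,"rz":90},{"claw":0,"dx":0,"dy":0,"dz":0,"rx":0,"ry":0,"rz":90}]'
python3 -m handwheel '[{"claw":0.4,"dx":0,"dy":0,"dz":0,"rx":0,"ry":0,"rz":0},{"claw":0.9,"dx":0,"dy":0,"dz":0,"rx":0,"ry":0,"rz":0},{"claw":1,"dx":0,"dy":0,"dz":0,"rx":0,"ry":0,"rz":0},{"claw":1,"dx":0,"dy":0,"dz":0,"rx":0,"ry":0,"rz":0},{"claw":1,"dx":0,"dy":0,"dz":2,"rx":0,"ry":0,"rz":0},{"claw":1,"dx":0,"dy":0,"dz":6,"rx":0,"ry":0,"rz":0},{"claw":1,"dx":0,"dy":0,"dz":11,"rx":0,"ry":0,"rz":0},{"claw":1,"dx":0,"dy":0,"dz":16,"rx":0,"ry":0,"rz":0},{"claw":1,"dx":0,"dy":0,"dz":20,"rx":0,"ry":0,"rz":0},{"claw":1,"dx":0,"dy":0,"dz":20,"rx":0,"ry":0,"rz":0},{"claw":1,"dx":0,"dy":0,"dz":20,"rx":0,"ry":0,"rz":0}]'
python3 - <<'E'
from h import *
import pickle
st=r.sense();print(st['q'].round(2))
w=r.snapshot('wrist');c=r.snapshot('scene');t=r.snapshot('top')
pickle.dump((w,c,t,st),open("v2.pkl","wb"))
cr=lambda s,a,b,x,y,f:cv2.resize(s['color'][a:b,x:y],None,fx=f,fy=f,interpolation=cv2.INTER_CUBIC)[:,:,::-1]
im=np.zeros((600,800,3),np.uint8)
A=cr(w,0,300,100,500,1);B=cr(c,190,290,210,330,3.3);C=cr(t,150,270,210,300,3)
im[:300,:400]=A;im[:330,400:796]=B;im[330:330+0,:0]=0
im[300:600,:270]=C[:300]
cv2.imwrite('pics/v2.png',im)
E
```

```text
time: 8.88
tool_pos: [0.6373, 0.0198, 0.2]
eef_rot: [-0.048, 3.134, 0.002]
contact_force: [6.4, -1.8, 1.2]
opening: 0.015
gripper_force: 59.3
time: 10.25
tool_pos: [0.634, 0.02, 0.3999]
eef_rot: [-0.05, 3.14, -0.001]
contact_force: [0.1, -0.5, -0.8]
opening: 0.0851
gripper_force: 0.0
[ 0.65  0.44 -1.05  1.37  0.38  1.54  1.24]
```

View pics/v2.png

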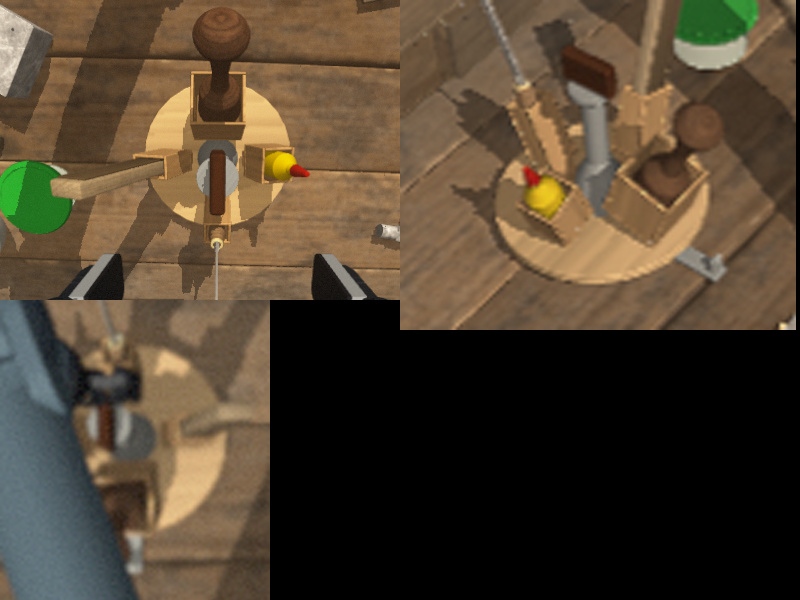

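The pocket is at the pointer, with the bar aligned at (217,180) and the burnisher leaning to the robot, head at wrist-crop (221,35). The other tools are still in place. Next I'll triangulate the head and check the block.

Run:
```python
from h import *
import pickle
w,c,t,st=pickle.load(open("v2.pkl","rb"));w1,st1=pickle.load(open("w1.pkl","rb"))
def tri(L):
    A=0;b=0
    for o,d in L:
        d=d/np.linalg.norm(d);M=np.eye(3)-np.outer(d,d);A=A+M;b=b+M@o
    x=np.linalg.solve(A,b);return x,[np.linalg.norm(np.cross(x-o,d))/np.linalg.norm(d) for o,d in L]
def dark(s,lo,win):
    hsv=cv2.cvtColor(s["color"],cv2.COLOR_RGB2HSV).astype(int)
    m=((hsv[...,2]<lo)&(hsv[...,1]>85)).astype(np.uint8);z=np.zeros_like(m);a,b,x,y=win;z[a:b,x:y]=m[a:b,x:y];return z
# head circle in wrist
m=dark(w,140,(0,66,285,360));k=max(cv2.findContours(m,0,2)[0],key=cv2.contourArea);print("w",cv2.minEnclosingCircle(k))
m=dark(c,140,(215,243,285,316));k=max(cv2.findContours(m,0,2)[0],key=cv2.contourArea);print("c",cv2.minEnclosingCircle(k))
x,e=tri([ray(w,(321,35),st),ray(c,(300.9,227.9))]);print(x,e)
print("axis dir from floor",np.degrees(np.arctan2(.569-x[0],x[2]-.048)),np.hypot(.569-x[0],x[2]-.048))
print("bar",onz(w,(317,150),.231,st),onz(w,(317,213),.231,st))
hsv=cv2.cvtColor(w1["color"],cv2.COLOR_RGB2HSV)
m=((hsv[...,1]<50)&(hsv[...,2]>150)).astype(np.uint8);m[:,580:]=0;m[:165]=0;m[275:]=0;m[:,:470]=0
k=max(cv2.findContours(m,0,2)[0],key=cv2.contourArea)
P=np.array([onz(w1,u,.058,st1)[:2] for u in k[:,0].astype(float)],np.float32);print(cv2.minAreaRect(k),cv2.minAreaRect(P))
```

```text
w ((322.0, 31.5), 48.59279251098633)
c ((300.0, 228.5), 20.18053436279297)
[0.4941717  0.01666392 0.21217291] [np.float64(0.001212212871662212), np.float64(0.0012122128716621884)]
axis dir from floor 24.50300322016739 0.18042177909426976
bar [0.60112402 0.01710253 0.231     ] [0.66504986 0.01909395 0.231     ]
((525.6936645507812, 222.4456329345703), (75.09081268310547, 70.91910552978516), 34.508522033691406) ((0.4714456796646118, -0.3276696801185608), (0.13338714838027954, 0.10926741361618042), 61.5547981262207)
```

```bash
python3 -m handwheel '[{"claw":1,"dx":-4,"dy":0,"dz":0,"rx":0,"ry":-6,"rz":0},{"claw":1,"dx":-9,"dy":-0.3,"dz":0,"rx":0,"ry":-13,"rz":0},{"claw":1,"dx":-13,"dy":-0.3,"dz":-2,"rx":0,"ry":-20,"rz":0},{"claw":1,"dx":-17,"dy":-0.3,"dz":-4,"rx":0,"ry":-25,"rz":0},{"claw":1,"dx":-17.5,"dy":-0.3,"dz":-8,"rx":0,"ry":-25,"rz":0},{"claw":1,"dx":-17.5,"dy":-0.3,"dz":-11,"rx":0,"ry":-25,"rz":0},{"claw":1,"dx":-17.5,"dy":-0.3,"dz":-11,"rx":0,"ry":-25,"rz":0},{"claw":1,"dx":-17.5,"dy":-0.3,"dz":-11,"rx":0,"ry":-25,"rz":0}]'
python3 - <<'E'
from h import *
import pickle
st=r.sense();print(st['q'].round(2),R.from_rotvec(st['eef_rot']).as_matrix().round(3))
w=r.snapshot('wrist');c=r.snapshot('scene');pickle.dump((w,c,st),open("v3.pkl","wb"))
im=np.hstack([w['color'][:,120:520],cv2.resize(c['color'][140:290,210:360],(400,400))])[:,:,::-1]
cv2.imwrite('pics/v3.png',im);print(proj(w,[.494,.0167,.212],st)-[120,0])
E
```

```text
time: 11.4
tool_pos: [0.461, 0.0174, 0.2917]
eef_rot: [-0.044, 2.701, -0.01]
contact_force: [0.3, 0.1, 0.6]
opening: 0.0859
gripper_force: 0.0
[ 0.79 -0.38 -0.76  2.22 -0.38  0.78  1.83] [[-0.904 -0.03   0.426]
 [-0.033  0.999  0.   ]
 [-0.426 -0.014 -0.905]]
[198.50710582 202.11893021]
```

View pics/v3.png

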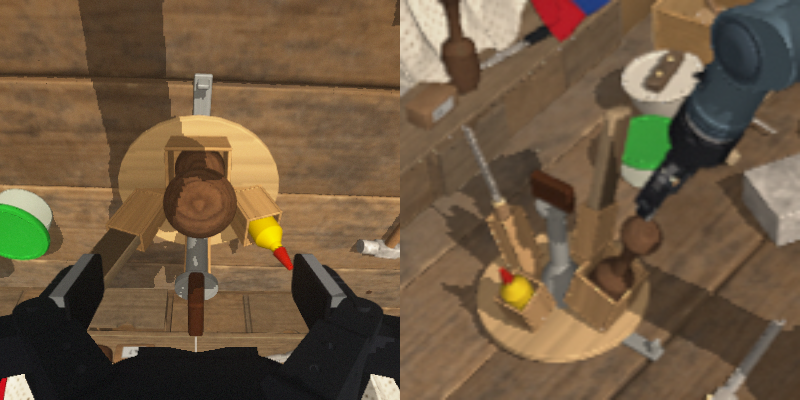

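The head sits at wrist-crop (199,201), where I predicted (198,202), so the head position holds. The pocket, mark and pointer tongue at (203,95) line up. Now I'll go in along the axis and close.

```bash
python3 -m handwheel '[{"claw":1,"dx":1,"dy":0,"dz":-2.4,"rx":0,"ry":0,"rz":0},{"claw":1,"dx":2,"dy":0,"dz":-5,"rx":0,"ry":0,"rz":0},{"claw":1,"dx":3,"dy":0,"dz":-7.4,"rx":0,"ry":0,"rz":0},{"claw":1,"dx":3.8,"dy":0,"dz":-9.3,"rx":0,"ry":0,"rz":0},{"claw":1,"dx":4.4,"dy":0,"dz":-10.7,"rx":0,"ry":0,"rz":0},{"claw":1,"dx":4.4,"dy":0,"dz":-10.7,"rx":0,"ry":0,"rz":0},{"claw":1,"dx":4.4,"dy":0,"dz":-10.7,"rx":0,"ry":0,"rz":0},{"claw":0.5,"dx":4.4,"dy":0,"dz":-10.7,"rx":0,"ry":0,"rz":0},{"claw":0.2,"dx":4.4,"dy":0,"dz":-10.7,"rx":0,"ry":0,"rz":0},{"claw":0,"dx":4.4,"dy":0,"dz":-10.7,"rx":0,"ry":0,"rz":0},{"claw":0,"dx":4.4,"dy":0,"dz":-10.7,"rx":0,"ry":0,"rz":0},{"claw":0,"dx":4.4,"dy":0,"dz":-10.7,"rx":0,"ry":0,"rz":0},{"claw":0,"dx":4.4,"dy":0,"dz":-10.7,"rx":0,"ry":0,"rz":0},{"claw":0,"dx":4.4,"dy":0,"dz":-10.7,"rx":0,"ry":0,"rz":0}]'
python3 -c "
from h import *
print(r.sense()['q'].round(2))"
```

```text
time: 13.25
tool_pos: [0.5047, 0.0164, 0.184]
eef_rot: [-0.043, 2.702, -0.012]
contact_force: [-1.9, 0.1, 6.8]
opening: 0.0499
gripper_force: 60.7
[ 1.   -0.05 -1.11  2.26  0.02  0.46  1.47]
```

The opening of 50 mm and the axial push up on the tool suggest the pads are above the head's widest ring. I'll regrip about 11 mm deeper.

```bash
python3 -m handwheel '[{"claw":0.8,"dx":0,"dy":0,"dz":0,"rx":0,"ry":0,"rz":0},{"claw":0.95,"dx":0,"dy":0,"dz":0,"rx":0,"ry":0,"rz":0},{"claw":0.95,"dx":0.2,"dy":0,"dz":-0.5,"rx":0,"ry":0,"rz":0},{"claw":0.95,"dx":0.5,"dy":0,"dz":-1.0,"rx":0,"ry":0,"rz":0},{"claw":0.95,"dx":0.5,"dy":0,"dz":-1.0,"rx":0,"ry":0,"rz":0},{"claw":0.95,"dx":0.5,"dy":0,"dz":-1.0,"rx":0,"ry":0,"rz":0},{"claw":0.5,"dx":0.5,"dy":0,"dz":-1.0,"rx":0,"ry":0,"rz":0},{"claw":0,"dx":0.5,"dy":0,"dz":-1.0,"rx":0,"ry":0,"rz":0},{"claw":0,"dx":0.5,"dy":0,"dz":-1.0,"rx":0,"ry":0,"rz":0},{"claw":0,"dx":0.5,"dy":0,"dz":-1.0,"rx":0,"ry":0,"rz":0},{"claw":0,"dx":0.5,"dy":0,"dz":-1.0,"rx":0,"ry":0,"rz":0},{"claw":0,"dx":0.5,"dy":0,"dz":-1.0,"rx":0,"ry":0,"rz":0}]'
python3 - <<'E'
from h import *
import pickle
st=r.sense();print(st['q'].round(2))
w=r.snapshot('wrist');c=r.snapshot('scene');pickle.dump((w,c,st),open("v4.pkl","wb"))
E
```

```text
time: 14.75
tool_pos: [0.509, 0.0168, 0.1731]
eef_rot: [-0.043, 2.703, -0.01]
contact_force: [-2.1, 0.0, 5.8]
opening: 0.0477
gripper_force: 55.7
[ 1.    0.01 -1.13  2.26  0.15  0.44  1.36]
```

```bash
python3 -m handwheel '[{"claw":0,"dx":-0.2,"dy":0,"dz":0.5,"rx":0,"ry":0,"rz":0},{"claw":0,"dx":-0.5,"dy":0,"dz":1.1,"rx":0,"ry":0,"rz":0},{"claw":0,"dx":-0.8,"dy":0,"dz":1.8,"rx":0,"ry":0,"rz":0},{"claw":0,"dx":-1.1,"dy":0,"dz":2.5,"rx":0,"ry":0,"rz":0},{"claw":0,"dx":-1.1,"dy":0,"dz":2.5,"rx":0,"ry":0,"rz":0},{"claw":0,"dx":-1.1,"dy":0,"dz":2.5,"rx":0,"ry":0,"rz":0}]'
python3 - <<'E'
from h import *
import pickle
st=r.sense();print(st['q'].round(2),st['opening'])
w=r.snapshot('wrist');c=r.snapshot('scene')
im=np.hstack([w['color'][:,120:520],cv2.resize(c['color'][140:290,210:360],(400,400))])[:,:,::-1]
cv2.imwrite('pics/v5.png',im)
E
```

```text
time: 15.6
tool_pos: [0.4968, 0.0167, 0.1968]
eef_rot: [-0.043, 2.706, -0.01]
contact_force: [0.4, -1.2, -1.1]
opening: 0.0476
gripper_force: 57.2
[ 0.99 -0.12 -1.07  2.27 -0.13  0.5   1.6 ] 0.04756536565572088
```

View pics/v5.png

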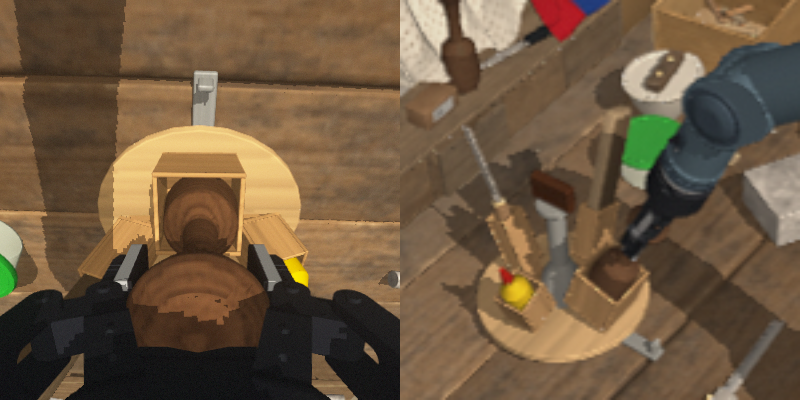

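The burnisher is held by its head at crop (200,290), 27 mm up out of the pocket, and the opening is unchanged. I'll keep drawing it out along the axis, then bring it upright.

```bash
python3 -m handwheel '[{"claw":0,"dx":-0.4,"dy":0,"dz":0.9,"rx":0,"ry":0,"rz":0},{"claw":0,"dx":-0.9,"dy":0,"dz":2,"rx":0,"ry":0,"rz":0},{"claw":0,"dx":-1.5,"dy":0,"dz":3.3,"rx":0,"ry":0,"rz":0},{"claw":0,"dx":-2.1,"dy":0,"dz":4.6,"rx":0,"ry":0,"rz":0},{"claw":0,"dx":-2.6,"dy":0,"dz":5.8,"rx":0,"ry":0,"rz":0},{"claw":0,"dx":-3,"dy":0,"dz":7,"rx":0,"ry":0,"rz":0},{"claw":0,"dx":-3,"dy":0,"dz":8.2,"rx":0,"ry":1,"rz":0},{"claw":0,"dx":-3,"dy":0,"dz":9.5,"rx":0,"ry":3,"rz":0},{"claw":0,"dx":-3,"dy":0,"dz":10.7,"rx":0,"ry":6,"rz":0},{"claw":0,"dx":-3,"dy":0,"dz":12,"rx":0,"ry":10,"rz":0},{"claw":0,"dx":-3,"dy":0,"dz":13,"rx":0,"ry":14,"rz":0},{"claw":0,"dx":-3,"dy":0,"dz":13.5,"rx":0,"ry":18,"rz":0},{"claw":0,"dx":-3,"dy":0,"dz":13.5,"rx":0,"ry":22,"rz":0},{"claw":0,"dx":-3,"dy":0,"dz":13.5,"rx":0,"ry":25,"rz":0},{"claw":0,"dx":-3,"dy":0,"dz":13.5,"rx":0,"ry":25,"rz":0},{"claw":0,"dx":-3,"dy":0,"dz":13.5,"rx":0,"ry":25,"rz":0},{"claw":0,"dx":-3,"dy":0,"dz":13.5,"rx":0,"ry":25,"rz":0}]'
python3 - <<'E'
from h import *
import pickle
st=r.sense();print(st['q'].round(2));print(R.from_rotvec(st['eef_rot']).as_matrix().round(3))
w=r.snapshot('wrist');c=r.snapshot('scene');t=r.snapshot('top');pickle.dump((w,c,t,st),open("v6.pkl","wb"))
E
```

```text
time: 17.82
tool_pos: [0.4667, 0.0168, 0.3321]
eef_rot: [-0.049, 3.141, -0.002]
contact_force: [0.1, 0.3, -2.0]
opening: 0.0473
gripper_force: 59.4
[ 0.95 -0.01 -1.04  1.85 -0.01  1.3   1.51]
[[-1.    -0.031  0.   ]
 [-0.031  1.    -0.001]
 [-0.    -0.001 -1.   ]]
```

```bash
python3 -m handwheel '[{"claw":0,"dx":0,"dy":-1,"dz":0,"rx":0,"ry":0,"rz":0},{"claw":0,"dx":0,"dy":-3,"dz":0,"rx":0,"ry":0,"rz":0},{"claw":0,"dx":0,"dy":-6,"dz":0,"rx":0,"ry":0,"rz":0},{"claw":0,"dx":0,"dy":-9,"dz":0,"rx":0,"ry":0,"rz":0},{"claw":0,"dx":0.2,"dy":-12,"dz":0,"rx":0,"ry":0,"rz":0},{"claw":0,"dx":0.2,"dy":-15,"dz":0,"rx":0,"ry":0,"rz":0},{"claw":0,"dx":0.4,"dy":-18,"dz":0,"rx":0,"ry":0,"rz":0},{"claw":0,"dx":0.4,"dy":-21,"dz":0,"rx":0,"ry":0,"rz":0},{"claw":0,"dx":0.4,"dy":-24,"dz":0,"rx":0,"ry":0,"rz":0},{"claw":0,"dx":0.4,"dy":-27,"dz":-1,"rx":0,"ry":0,"rz":0},{"claw":0,"dx":0.4,"dy":-30,"dz":-3,"rx":0,"ry":0,"rz":0},{"claw":0,"dx":0.4,"dy":-32.5,"dz":-5,"rx":0,"ry":0,"rz":0},{"claw":0,"dx":0.4,"dy":-34,"dz":-7,"rx":0,"ry":0,"rz":0},{"claw":0,"dx":0.4,"dy":-34.3,"dz":-9,"rx":0,"ry":0,"rz":0},{"claw":0,"dx":0.4,"dy":-34.3,"dz":-10,"rx":0,"ry":0,"rz":0},{"claw":0,"dx":0.4,"dy":-34.3,"dz":-10,"rx":0,"ry":0,"rz":0},{"claw":0,"dx":0.4,"dy":-34.3,"dz":-10,"rx":0,"ry":0,"rz":0}]'
python3 - <<'E'
from h import *
import pickle
st=r.sense();print(st['q'].round(2));print(R.from_rotvec(st['eef_rot']).as_matrix().round(3))
w=r.snapshot('wrist');c=r.snapshot('scene');t=r.snapshot('top');pickle.dump((w,c,t,st),open("v7.pkl","wb"))
im=np.zeros((400,800,3),np.uint8);im[:,:400]=w['color'][:,120:520,::-1]
p=proj(c,[.4705,-.326,.1]).astype(int);print(p)
y,x=p[1]-55,p[0]-50
im[:,400:]=cv2.resize(c['color'][y:y+100,x:x+100],(400,400),interpolation=cv2.INTER_CUBIC)[:,:,::-1];print(x,y)
cv2.imwrite('pics/v7.png',im)
E
```

```text
time: 20.1
tool_pos: [0.4721, -0.3254, 0.2333]
eef_rot: [-0.052, 3.14, -0.002]
contact_force: [0.3, 0.9, -1.4]
opening: 0.0473
gripper_force: 59.4
[ 1.17  0.33 -0.75  1.76  0.24  1.15  1.94]
[[-0.999 -0.033  0.001]
 [-0.033  0.999 -0.001]
 [-0.001 -0.001 -1.   ]]
[360 199]
310 144
```

View pics/v7.png

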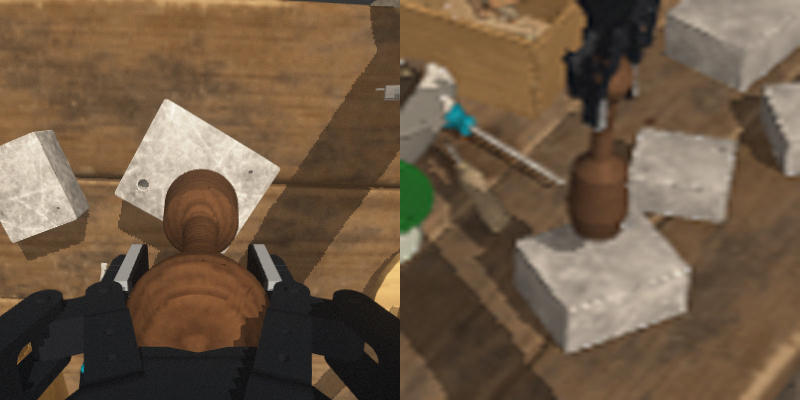

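The burnisher hangs over the block, with its foot at scene-crop (598,195) and the wrist crop showing the foot at (201,212). I'll check its tilt against the predicted projections.

Run:
```python
from h import *
import pickle
w,c,t,st=pickle.load(open("v7.pkl","rb"))
x0,y0,z0=st["tool_pos"];b=z0-.14
# silhouette of vertical burnisher: widest ring (25 mm up, r 30.5) and base
for n,s in(("c",c),("w",w)):
    hsv=cv2.cvtColor(s["color"],cv2.COLOR_RGB2HSV).astype(int)
    m=((hsv[...,1]>95)&(hsv[...,2]<150)&((hsv[...,0]<13)|(hsv[...,0]>170)))
    if n=="c":
        for row in range(176,207,4):
            xs=np.where(m[row,345:372])[0]+345
            if len(xs):print("c row",row,xs.min(),xs.max(),xs.mean().round(1))
    for zz,rr in((.002,.026),(.025,.0305),(.06,.03),(.126,.013)):
        a=np.linspace(0,2*np.pi,40);P=np.array([proj(s,[x0+rr*np.cos(q),y0+rr*np.sin(q),b+zz],st) for q in a])
        print(n,zz,P.min(0).round(1),P.max(0).round(1),P.mean(0).round(1))
Rb=(np.array([x0,y0])-[.4705,-.326]);print(Rb)
```

```text
c row 176 361 362 361.5
c row 180 358 361 359.5
c row 184 355 365 360.1
c row 188 353 366 359.2
c row 192 353 365 358.3
c row 196 353 365 357.0
c row 200 354 364 358.7
c 0.002 [353.3 196.2] [366.9 205.2] [359.9 200.7]
c 0.025 [352.3 191. ] [368.4 201.5] [360.2 196.1]
c 0.06 [352.8 184.1] [368.8 194.4] [360.6 189.1]
c 0.126 [358.1 173.2] [365.2 177.7] [361.5 175.4]
w 0.002 [290.3 161.8] [348.  217.9] [319.1 190.9]
w 0.025 [282.7 160.6] [355.9 231.4] [319.2 197.4]
w 0.06 [278.3 168.6] [360.7 247.5] [319.5 209.7]
w 0.126 [295.6 222.9] [344.7 268.3] [320.1 246.4]
[0.0015824 0.0005923]
```

```bash
python3 -m handwheel '[{"claw":0,"dx":0,"dy":0,"dz":-0.6,"rx":0,"ry":0,"rz":0},{"claw":0,"dx":0,"dy":0,"dz":-1.3,"rx":0,"ry":0,"rz":0},{"claw":0,"dx":0,"dy":0,"dz":-1.9,"rx":0,"ry":0,"rz":0},{"claw":0,"dx":0,"dy":0,"dz":-2.3,"rx":0,"ry":0,"rz":0},{"claw":0,"dx":0,"dy":0,"dz":-2.6,"rx":0,"ry":0,"rz":0},{"claw":0,"dx":0,"dy":0,"dz":-2.6,"rx":0,"ry":0,"rz":0},{"claw":0,"dx":0,"dy":0,"dz":-2.6,"rx":0,"ry":0,"rz":0}]'
for i in 1; do :; done; python3 -m handwheel '[{"claw":0,"dx":0,"dy":0,"dz":-0.1,"rx":0,"ry":0,"rz":0},{"claw":0,"dx":0,"dy":0,"dz":-0.2,"rx":0,"ry":0,"rz":0},{"claw":0,"dx":0,"dy":0,"dz":-0.3,"rx":0,"ry":0,"rz":0},{"claw":0,"dx":0,"dy":0,"dz":-0.3,"rx":0,"ry":0,"rz":0}]'
```

```text
time: 21.12
tool_pos: [0.4713, -0.3262, 0.2065]
eef_rot: [-0.05, 3.141, -0.0]
contact_force: [-0.7, 0.5, -1.8]
opening: 0.0477
gripper_force: 59.4
time: 21.62
tool_pos: [0.471, -0.3261, 0.2031]
eef_rot: [0.049, -3.141, -0.0]
contact_force: [-0.6, -0.8, -2.0]
opening: 0.0475
gripper_force: 59.4
```

```bash
python3 -m handwheel '[{"claw":0,"dx":0,"dy":0,"dz":-0.1,"rx":0,"ry":0,"rz":0},{"claw":0,"dx":0,"dy":0,"dz":-0.2,"rx":0,"ry":0,"rz":0},{"claw":0,"dx":0,"dy":0,"dz":-0.2,"rx":0,"ry":0,"rz":0}]'
python3 -m handwheel '[{"claw":0,"dx":0,"dy":0,"dz":-0.1,"rx":0,"ry":0,"rz":0},{"claw":0,"dx":0,"dy":0,"dz":-0.1,"rx":0,"ry":0,"rz":0}]'
python3 -m handwheel '[{"claw":0,"dx":0,"dy":0,"dz":-0.1,"rx":0,"ry":0,"rz":0},{"claw":0,"dx":0,"dy":0,"dz":-0.1,"rx":0,"ry":0,"rz":0}]'
```

```text
time: 22.0
tool_pos: [0.471, -0.3261, 0.2011]
eef_rot: [0.049, -3.141, -0.0]
contact_force: [-0.2, -0.6, -1.9]
opening: 0.0476
gripper_force: 59.4
time: 22.25
tool_pos: [0.4711, -0.3261, 0.2002]
eef_rot: [0.05, -3.141, -0.0]
contact_force: [0.3, -1.4, -3.4]
opening: 0.0474
gripper_force: 59.4
time: 22.5
tool_pos: [0.471, -0.3261, 0.1992]
eef_rot: [0.05, -3.141, -0.0]
contact_force: [-0.7, -0.4, -2.1]
opening: 0.0477
gripper_force: 59.4
```

```bash
python3 -m handwheel '[{"claw":0,"dx":0,"dy":0,"dz":-0.1,"rx":0,"ry":0,"rz":0},{"claw":0,"dx":0,"dy":0,"dz":-0.1,"rx":0,"ry":0,"rz":0}]'
python3 -m handwheel '[{"claw":0,"dx":0,"dy":0,"dz":-0.1,"rx":0,"ry":0,"rz":0},{"claw":0,"dx":0,"dy":0,"dz":-0.1,"rx":0,"ry":0,"rz":0}]'
python3 -m handwheel '[{"claw":0,"dx":0,"dy":0,"dz":-0.1,"rx":0,"ry":0,"rz":0},{"claw":0,"dx":0,"dy":0,"dz":-0.1,"rx":0,"ry":0,"rz":0}]'
```

```text
time: 22.75
tool_pos: [0.471, -0.3261, 0.1982]
eef_rot: [0.049, -3.141, -0.0]
contact_force: [-0.2, -0.1, -2.5]
opening: 0.0476
gripper_force: 59.4
time: 23.0
tool_pos: [0.471, -0.3262, 0.1972]
eef_rot: [0.049, -3.141, -0.0]
contact_force: [-0.0, 0.2, -2.6]
opening: 0.0477
gripper_force: 59.4
time: 23.25
tool_pos: [0.4717, -0.3262, 0.1968]
eef_rot: [-0.05, 3.14, -0.001]
contact_force: [-0.9, 1.8, 0.9]
opening: 0.0479
gripper_force: 59.2
```

```bash
python3 -m handwheel '[{"claw":0,"dx":0,"dy":0,"dz":-0.05,"rx":0,"ry":0,"rz":0},{"claw":0,"dx":0,"dy":0,"dz":-0.05,"rx":0,"ry":0,"rz":0}]'
python3 - <<'E'
from h import *
st=r.sense();print(st['contact_force'],st['ft_torque'])
w=r.snapshot('wrist')
hsv=cv2.cvtColor(w["color"],cv2.COLOR_RGB2HSV).astype(int)
m=((hsv[...,1]>95)&((hsv[...,0]<13)|(hsv[...,0]>170)))
for q in range(164,230,6):
    xs=np.where(m[q,270:370])[0]+270; print(q,(xs.min(),xs.max(),len(xs)) if len(xs) else None)
for zz,rr in((.025,.0305),(.06,.03),(.126,.013)):
    x0,y0,_=st["tool_pos"];P=np.array([proj(w,[x0+rr*np.cos(q),y0+rr*np.sin(q),.058+zz],st) for q in np.linspace(0,6.28,40)])
    print(zz,P.min(0).round(1),P.max(0).round(1))
E
```

```text
time: 23.5
tool_pos: [0.472, -0.3263, 0.1967]
eef_rot: [-0.05, 3.14, -0.001]
contact_force: [-0.8, 1.0, 4.1]
opening: 0.0475
gripper_force: 58.9
[-0.76856312  1.00171359  4.06976236] [ 0.21601313  0.03425125 -0.0281261 ]
164 None
170 (np.int64(309), np.int64(332), 14)
176 (np.int64(300), np.int64(343), 29)
182 (np.int64(293), np.int64(349), 27)
188 (np.int64(289), np.int64(352), 41)
194 (np.int64(287), np.int64(355), 41)
200 (np.int64(285), np.int64(357), 41)
206 (np.int64(286), np.int64(357), 29)
212 (np.int64(284), np.int64(357), 38)
218 (np.int64(286), np.int64(358), 33)
224 (np.int64(284), np.int64(355), 43)
0.025 [282.5 160.8] [356.  231.9]
0.06 [278.  168.9] [360.9 248.1]
0.126 [295.5 223.8] [344.9 269.4]
```

The foot shows a lean of about 3° toward the robot, consistent with the 27° lean gripped at 25°. I'll turn it upright gently before releasing.

```bash
python3 -m handwheel '[{"claw":0,"dx":0.2,"dy":0,"dz":0,"rx":0,"ry":1,"rz":0},{"claw":0,"dx":0.4,"dy":0,"dz":-0.05,"rx":0,"ry":2,"rz":0},{"claw":0,"dx":0.6,"dy":0,"dz":-0.1,"rx":0,"ry":3,"rz":0},{"claw":0,"dx":0.6,"dy":0,"dz":-0.1,"rx":0,"ry":3,"rz":0}]'
```

```text
time: 24.05
tool_pos: [0.4796, -0.3264, 0.1972]
eef_rot: [0.05, -3.093, 0.002]
contact_force: [-0.1, 0.4, 9.9]
opening: 0.0476
gripper_force: 58.4
```

```bash
python3 -m handwheel '[{"claw":0,"dx":0,"dy":0,"dz":0.05,"rx":0,"ry":0,"rz":0},{"claw":0.6,"dx":0,"dy":0,"dz":0.05,"rx":0,"ry":0,"rz":0},{"claw":0.7,"dx":0,"dy":0,"dz":0.05,"rx":0,"ry":0,"rz":0},{"claw":0.85,"dx":0,"dy":0,"dz":0.05,"rx":0,"ry":0,"rz":0},{"claw":1,"dx":0,"dy":0,"dz":0.05,"rx":0,"ry":0,"rz":0},{"claw":1,"dx":0,"dy":0,"dz":0.05,"rx":0,"ry":0,"rz":0},{"claw":1,"dx":0,"dy":0,"dz":0.05,"rx":0,"ry":0,"rz":0}]'
python3 -m handwheel '[{"claw":1,"dx":0.1,"dy":0,"dz":1,"rx":0,"ry":0,"rz":0},{"claw":1,"dx":0.2,"dy":0,"dz":3,"rx":0,"ry":0,"rz":0},{"claw":1,"dx":0.3,"dy":0,"dz":6,"rx":0,"ry":0,"rz":0},{"claw":1,"dx":0.5,"dy":0,"dz":10,"rx":0,"ry":0,"rz":0},{"claw":1,"dx":0.5,"dy":0,"dz":15,"rx":0,"ry":0,"rz":0},{"claw":1,"dx":0.5,"dy":0,"dz":18,"rx":0,"ry":0,"rz":0},{"claw":1,"dx":0.5,"dy":0,"dz":18,"rx":0,"ry":0,"rz":0},{"claw":1,"dx":0.5,"dy":0,"dz":18,"rx":0,"ry":0,"rz":0}]'
python3 - <<'E'
from h import *
import pickle
st=r.sense();w=r.snapshot('wrist');c=r.snapshot('scene');pickle.dump((w,c,st),open("v8.pkl","wb"))
p=proj(c,[.4705,-.326,.1]).astype(int);y,x=p[1]-55,p[0]-50
im=np.hstack([w['color'][:,120:520],cv2.resize(c['color'][y:y+100,x:x+100],(400,400),interpolation=cv2.INTER_CUBIC)])
cv2.imwrite('pics/v8.png',im[:,:,::-1])
# numeric check: head/foot ring centres from dark wood mask
for n,s in(("w",w),("c",c)):
  for z in(.058,.083,.233,.256):print(n,z,proj(s,[.477,-.326,z],st).round(1))
hsv=cv2.cvtColor(w["color"],cv2.COLOR_RGB2HSV).astype(int)
m=((hsv[...,1]>95)&(hsv[...,2]<165)&((hsv[...,0]<13)|(hsv[...,0]>170))).astype(np.uint8);m=cv2.morphologyEx(m,3,np.ones((5,5)))
k=max(cv2.findContours(m[:,200:440],0,2)[0],key=cv2.contourArea);print(cv2.boundingRect(k),cv2.contourArea(k))
E
```

```text
time: 24.92
tool_pos: [0.4771, -0.3262, 0.1953]
eef_rot: [0.049, -3.089, -0.001]
contact_force: [0.3, 0.9, 0.9]
opening: 0.0853
gripper_force: 0.0
time: 25.92
tool_pos: [0.482, -0.326, 0.3755]
eef_rot: [0.049, -3.089, -0.001]
contact_force: [-0.6, 0.3, -0.9]
opening: 0.0854
gripper_force: 0.0
w 0.058 [318.2 169.3]
w 0.083 [318.2 171.5]
w 0.233 [318.9 192.2]
w 0.256 [319.1 197.4]
c 0.058 [358.6 207.3]
c 0.083 [358.9 202.5]
c 0.233 [360.7 172. ]
c 0.256 [361. 167.]
(91, 150, 60, 72) 3048.0
```

No pictures left to view, so I'll check the stand numerically: triangulate the head and compare it with the foot.

Run:
```python
from h import *
import pickle
w,c,st=pickle.load(open("v8.pkl","rb"))
hsv=cv2.cvtColor(c["color"],cv2.COLOR_RGB2HSV).astype(int)
m=((hsv[...,1]>80)&(hsv[...,2]<150)&((hsv[...,0]<14)|(hsv[...,0]>170)))
for q in range(160,214,3):
    xs=np.where(m[q,345:380])[0]+345; print(q,(xs.min(),xs.max(),len(xs)) if len(xs) else None)
a=np.linspace(0,6.28,60)
for z,rr in((.058,.026),(.083,.0305),(.184,.013),(.233,.027)):
    for n,s in(("c",c),("w",w)):
        P=np.array([proj(s,[.477+rr*np.cos(q),-.326+rr*np.sin(q),z],st) for q in a]);print(n,z,P.min(0).round(1),P.max(0).round(1))
h2=cv2.cvtColor(w["color"],cv2.COLOR_RGB2HSV).astype(int)
mw=((h2[...,1]>80)&((h2[...,0]<14)|(h2[...,0]>170)))
for q in range(130,230,8):
    xs=np.where(mw[q,270:370])[0]+270; print("w",q,(xs.min(),xs.max(),len(xs)) if len(xs) else None)
```

```text
160 None
163 None
166 (np.int64(358), np.int64(364), 7)
169 (np.int64(355), np.int64(368), 14)
172 (np.int64(354), np.int64(367), 13)
175 (np.int64(355), np.int64(372), 12)
178 (np.int64(358), np.int64(363), 6)
181 (np.int64(357), np.int64(363), 7)
184 (np.int64(358), np.int64(362), 5)
187 (np.int64(358), np.int64(362), 5)
190 (np.int64(355), np.int64(363), 9)
193 (np.int64(353), np.int64(366), 13)
196 (np.int64(353), np.int64(366), 14)
199 (np.int64(353), np.int64(366), 13)
202 (np.int64(352), np.int64(366), 15)
205 (np.int64(353), np.int64(365), 13)
208 (np.int64(354), np.int64(364), 10)
211 None
c 0.058 [351.9 202.8] [365.3 211.8]
w 0.058 [300.3 151.3] [336.1 187. ]
c 0.083 [351.  197.3] [366.9 207.8]
w 0.083 [296.1 149.1] [340.4 193.3]
c 0.184 [356.6 180.1] [363.6 184.5]
w 0.184 [306.5 171.4] [330.8 195.4]
c 0.233 [353.4 167.4] [368.1 176.6]
w 0.233 [289.5 162.7] [348.3 220.5]
w 130 (np.int64(271), np.int64(342), 3)
w 138 (np.int64(277), np.int64(363), 5)
w 146 None
w 154 (np.int64(307), np.int64(333), 23)
w 162 (np.int64(300), np.int64(339), 39)
w 170 (np.int64(298), np.int64(341), 42)
w 178 (np.int64(295), np.int64(347), 50)
w 186 (np.int64(272), np.int64(349), 56)
w 194 (np.int64(273), np.int64(353), 55)
w 202 (np.int64(270), np.int64(359), 53)
w 210 (np.int64(286), np.int64(343), 38)
w 218 (np.int64(294), np.int64(365), 25)
w 226 (np.int64(289), np.int64(368), 8)
```

The silhouette matches an upright burnisher at (0.477, -0.327) on the block to within 1–2 px, so I'm handing in.

```bash
python3 -c "
from plant import r
print(r.job_done())"
```

```text
the job is handed in; nothing more can be done
None
```

The burnisher's pocket was turned to the pointer, and the burnisher was drawn out and set upright on the steel block about 7 mm from its centre; I've handed the job in, but the call returned no verdict.

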